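# Extend the telescopic booth brush and hold it ready

### The job

Lay the telescopic brush flat in the steel bench rest, with its neck down in the fork and its bristle head on the far side of the fork, then squeeze in the red button on its side and pull the handle back, away from the fork, past the first stop to the second, which is the full length. Let the button spring out again so that the brush locks at that length, take the handle clear of the button, ease the head a little forward off the fork and lift the whole brush some 15 cm up out of the rest. Finish while still holding it in the air, level, still and fully extended, ready for sweeping the spray booth, and leave the cups, bowl, tumbler and glaze jar where they stand.

Things in the scene. Friction and masses are not known exactly. Their poses are not given: they have to be found in the camera images.
- brush: Telescopic brush, its handle: dark grip, orange rear end, grey latch housing in front; a bar 210 long, 30 wide (y), 36 high (z), on its flat underside. Origin: centre of the underside, 70 behind the handle's front face, 140 before its rear. x points to the bristle head, z up. Whole brush about 0.3 kg; balance point about 7 in front of the origin collapsed, 32 extended.
- grip (a point): Point on the handle's axis above the brush origin, 18 above the underside: where to hold the brush clear of the button (the button begins 30 in front of it).
- button (a point): Centre of the outer face of the red button, 5 proud of the handle's right side (the brush's -y side), 40 in front of the brush origin, 18 above the underside; 20 long (x), 18 high. Squeezed in along +y: close the gripper on the handle there, one finger on the button, the other on the opposite side (width 35, then 30.5). A red mark on the housing's top shows the place.
- brush_button (a joint): Travel of the button in m: 0 out, 0.0045 fully in. It gives from 3.5 N and is fully in at 7 N. Its catch locks the tube when collapsed, at the first and at the second stop, and is free of the tube above 0.0038. Released between stops it rides on the tube and snaps out at the next stop it comes to.
- brush_tube (a joint): How far the tube is drawn out of the handle, in m: 0 collapsed (as at the start), 0.050 first stop, 0.100 second stop, which is also the end of travel. With the button in it slides with about 2.5 N of friction; with the button out at a stop it is locked (1 mm play).
- neck (a point): Point on the axis of the tube (diameter 14, 18 above the handle's underside) that leaves the handle's front face; 100 in front of the brush origin while collapsed. 30 behind it (collapsed) is the handle's front, 30 in front of it the ferrule, which is steel, 30 long, 56 wide, 16 high; then 52 of cream bristles, 62 wide. Moves with the tube.
- rest: Steel rest screwed to the bench: a plate 4 thick, 80 wide, from x = -290 to 20, with a fork across its end. Origin: on the bench below the fork's middle; x points along the plate to the side where the bristle head belongs (brush's x along rest's x), z up. Lying on the plate, the brush has its tube 22 above the bench.
- fork (a point): Middle of the fork's slot, 22 above the bench, over the rest's origin. The fork is 6 thick (x from -3 to 3). Its two prongs, each 10 wide, leave a slot 24 wide, open upwards; straight to 42 and flared to 58 above the bench; the slot's floor is 14 above the bench. It holds the ferrule back when the handle is pulled; a ferrule still pressed on it jams when lifted, so first ease it 5 or more forward.
- cup0: White and blue porcelain cup, 68 across, 72 high, standing on the bench beside the white ware board; origin under its centre. To be left alone.
- cup1: White and blue porcelain cup, 68 across, 72 high, standing on the bench beside the white ware board; origin under its centre. To be left alone.
- cup2: White and blue porcelain cup, 68 across, 72 high, standing on the bench beside the white ware board; origin under its centre. To be left alone.
- bowl: White bowl, 130 across, 60 high, on the green banding wheel at the left, whose top is 110 above the bench and 210 across; origin under its centre. To be left alone.
- glaze_jar: Blue glaze jar with a white cap, 84 across, 110 high; origin under its centre. To be left alone.
- tumbler: White tumbler, 72 across, 85 high; origin under its centre. To be left alone.

How it is judged (in metres and radians):
On the way, in this order (a step that is already met when the one before it is completed fails the run):
1. the brush lies collapsed in the rest: neck down in the fork, head beyond it (y of neck in the frame of rest between -0.008 and 0.008 m and x of neck in the frame of rest between -0.034 and 0.034 m and z of neck in the frame of rest below 0.032 m and x of brush in the frame of rest below 0 m and angle between the x axis of brush and the x axis of rest, either way round below 0.2 rad and value of joint brush_tube below 0.01 m), for 0.2 s.
2. with its neck still in the fork the brush is drawn out to the second stop (y of neck in the frame of rest between -0.008 and 0.008 m and x of neck in the frame of rest between -0.034 and 0.034 m and z of neck in the frame of rest below 0.032 m and x of brush in the frame of rest below 0 m and angle between the x axis of brush and the x axis of rest, either way round below 0.2 rad and value of joint brush_tube above 0.096 m), for 0.1 s.
At the end, for the whole second after the job is handed in: The brush is held in the gripper's fingers and by nothing else, its handle and its neck more than 100 mm above the bench, level within 23 degrees, at rest (under 30 mm/s), drawn out to the second stop (tube more than 96 mm out) and locked there with the button out (less than 1.5 mm in) (value of joint brush_tube above 0.096 m and value of joint brush_button below 0.0015 m and height (world z) of each of brush, neck above 0.1 m and angle between brush's own x axis and vertical between 1.17 and 1.97 rad and contact force between the fingers and brush above 2 N and contact force between brush and rest below 0.2 N and contact force between brush and bowl below 0.2 N and linear speed of brush below 0.03 m/s); the arm keeps its last pose, push and grip.
It fails at once if a bystander (cup, bowl, jar, tumbler) is shifted by more than 30 mm (distance of any of cup0, cup1, cup2, bowl, glaze_jar, tumbler from where it was at the start of the episode above 0.03 m).
It also fails if it takes over 58 s, if anything falls off the work surface, if the arm or the gripper's body presses on something with over 40 N, if the wrist force passes 120 N, or if a joint passes its speed limit or range.

### The arm

A 6-joint arm with a two-finger parallel gripper is mounted at the origin on the work surface. World frame = base frame: x ahead of the robot, y to its left, z up, the work surface at z = 0. Lengths are in mm, angles in rad, forces in N, time in s.
With the tool pointing down it reaches from about 350 to 975 mm from the base axis. Payload 7.1 kg.
Tool frame: the origin (TCP) lies between the finger pads; the fingertips stand 8 mm ahead of it and the grasp point (between the pads) lies 11 mm behind it; x points along the fingers, y is the direction in which the jaws open and shut, and the axes are right-handed (so a half turn about x gives the same grasp; the last joint's range is limited). The gripper opens to 88 mm and grips with 3 to 60 N. Pads are 20 mm wide; open, the fingers measure 115 mm over their backs; the gripper's body (75 mm by 178 mm) begins 61 mm behind the grasp point.
Start: joints at [1.17, 0.423, 1.63, -0, 1.089, -0.019], TCP at [232.837, 579.993, 230.675] pointing down, gripper open.
Joint ranges: [-3, 3], [-0.9, 2.11], [0.09, 2.58], [-1.31, 4.45], [0.11, 2.69], [-2.54, 2.54]. Speed limits (rad/s): [2.39, 2.39, 3.01, 3.14, 3.14, 3.14].

### API

Orientations are given as a rotation vector (axis times angle).
In Python, from workcell import ctrl gives the robot as it stands.
- The arm moves only by the tool apply_moves, never from a script. Its argument "increments" is a list of rows, each an object with "gripper": the opening in per cent of the stroke, from 0 (shut) to 100 (fully open); "delta_pos": the shift along the tool's x, y, z in cm, a list of three; "dr": the turn, a rotation vector about the tool's x, y, z in rad, a list of three. In form: [{"gripper": gripper, "delta_pos": [dx, dy, dz], "dr": [ax, ay, az]}, ...]. A call has exactly 5 rows; each row shifts and turns the commanded pose from where the row before left it, along the tool's axes as they then stand; what a row does not reach is not made up. A row lasts 1/12 s, in which the tool goes at most 41.7 mm and 7.16 degrees, less where a joint would pass 70% of its speed; a pose out of reach is approached as far as the arm can. A call with a gripper value outside its range is refused whole. The fingers move at their own pace and stop on an object; the grip force is fixed at half the most. Time passes only in rows, so rows that do not move let the fingers close, or fill a call up. It gives the time, the measured TCP pose, the force and the opening at its end, in the units of the state.
- ctrl.get_obs(): the state, without advancing time (a new reading comes with each control period).
- ctrl.get_image(name): name is "scene" or "top" or "wrist"; returns a dict with "img" (480x640x3 uint8, red, green, blue), "range_z" (480x640 float32, mm along the optical axis (not along the pixel's ray), 0 where there is no reading), "mtx" (3x3 intrinsics, pixels), "rvec" (rotation vector, rad) and "tvec" (3), from world to camera coordinates, as OpenCV has them. Camera axes: x right, y down, z forward; pixel columns grow to the right and rows downward; lengths in mm; the calibration is good to about 2 mm. A picture is of the moment at which its call begins.
- ctrl.close_job(): hands the job in, once; it reports no verdict.
The state is a dict: "t": time; "qpos": joint angles; "qvel": joint speeds; "joint_torque": joint torques, N m; "ee_pos": TCP position; "orientation": TCP orientation; "ft_force": force on the tool from outside, world axes, zero at the start; "moment": the same for the moment, N m; "width": finger opening in mm.
Only numpy, scipy, OpenCV 4.12 (cv2) and the standard library are available. Lean on these libraries where they do the work, as an engineer would, in place of code of your own. Each camera call takes 0.05 s, during which the arm holds its last target. There are 200 camera calls.

## Working session

There is one attempt and no reset: what is moved stays moved. The work goes in short steps, Python scripts to look and compute and a tool call to move; the robot and the scene stay as the last step left them, time stands still between calls to the robot, and variables do not carry over. Pictures are saved under pics/ and viewed, about 8 in all and at most 12, crops included, and the job is handed in when it is done.

Besides the shell and the picture viewer there is one more tool, called after ">>>" as a command line: name --argument value ..., lists and objects as JSON in quotes. apply_moves: Moves the arm, as the interface text tells. Its arguments: {"type":"object","properties":{"increments":{"type":"array","items":{"type":"object","properties":{"gripper":{"type":"number"},"delta_pos":{"type":"array","items":{"type":"number"}},"dr":{"type":"array","items":{"type":"number"}}}}}},"required":["increments"]}

```bash
mkdir -p pics; ls
cat > h.py <<'E'
import numpy as np, cv2
from workcell import ctrl
def snap(n,f):
    d=ctrl.get_image(n); cv2.imwrite('pics/'+f+'.png',d['img'][:,:,::-1]); np.savez('pics/'+f+'.npz',**d); return d
def world(d,stride=1):
    z=d['range_z'].astype(float); v,u=np.mgrid[0:480,0:640]; K=d['mtx']
    c=np.stack([(u-K[0,2])/K[0,0]*z,(v-K[1,2])/K[1,1]*z,z],-1)
    R=cv2.Rodrigues(d['rvec'])[0]
    w=(c-np.ravel(d['tvec']))@R; w[z==0]=np.nan; return w
E
python3 - <<'E'
from h import *
snap('top','top0'); snap('scene','scene0'); o=ctrl.get_obs()
for k in o: print(k,o[k])
E
```

```text
pics
t 0.1
qpos [ 1.17001271e+00  4.23791952e-01  1.63061276e+00  1.64272682e-06
  1.08856996e+00 -1.90127751e-02]
qvel [ 0.00087071 -0.00034653 -0.00226453  0.00078997  0.00035657 -0.00028847]
joint_torque [ 6.12284057e-04 -5.45612526e+01 -2.74324948e+01  6.46013673e-02
  1.88254280e-02 -3.49986476e-05]
ee_pos [232.64538805 579.56113972 229.96254017]
orientation [ 0.29845828  1.55025551 -0.30059172]
ft_force [ 0.2387155  -0.83886068 -0.36263125]
moment [-0.0475011   0.01830743 -0.00640836]
width 87.39865451938978
```

View pics/top0.png

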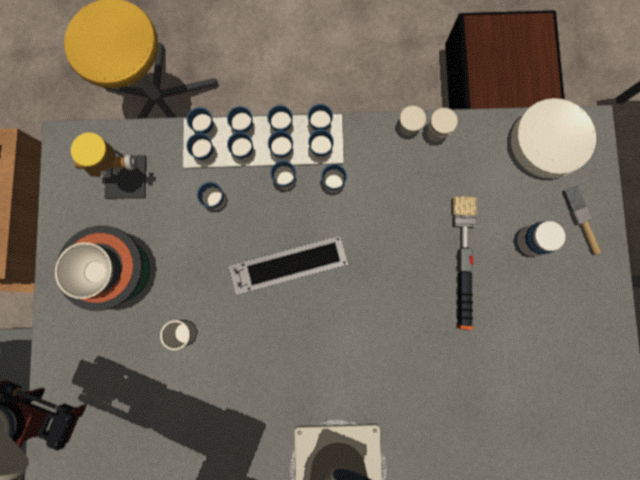

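View pics/scene0.png

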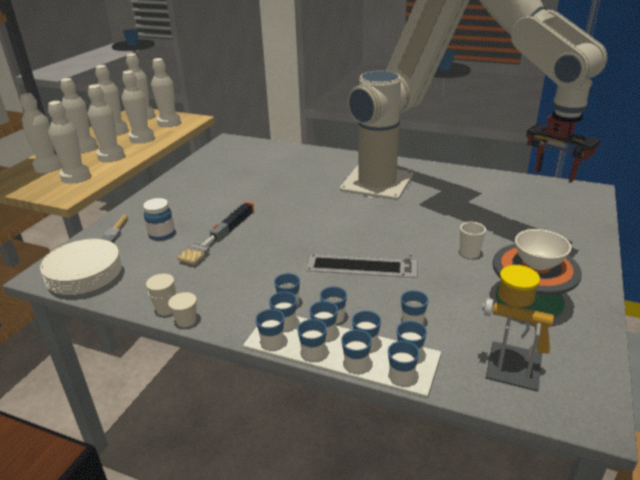

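The top view shows the brush at about (465,195)-(465,328) with its head up (+x) and the red mark at (471,260). The rest runs from (345,250) to its fork at about (240,275), so the head must point left (+y). The scene view agrees. Next I measure both.

```bash
cat > m.py <<'E'
from h import *
d=snap('top','t1'); w=world(d); im=d['img'].astype(int)
def rep(name,m):
    p=w[m]; p=p[~np.isnan(p[:,0])]
    r=cv2.minAreaRect(p[:,:2].astype(np.float32)); print(name,len(p),'med',np.median(p,0).round(1),'rect',np.round(r[0],1),np.round(r[1],1),round(r[2],2)); print('  box',cv2.boxPoints(r).round(0).tolist(), 'z pct',np.nanpercentile(p[:,2],[5,50,95,99.5]).round(1)); return p
v,u=np.mgrid[0:480,0:640]
reg=lambda a,b,c,e:(u>=a)&(u<=b)&(v>=c)&(v<=e)
B=reg(440,495,185,340)&(w[:,:,2]>10)
rep('brush',B)
hd=reg(440,495,232,340)&(w[:,:,2]>26); p=rep('handle',hd)
vx=cv2.fitLine(p[:,:2].astype(np.float32),cv2.DIST_HUBER,0,.01,.01).ravel(); print('line',vx)
rep('red',reg(440,495,245,275)&(im[:,:,0]>130)&(im[:,:,1]<70))
rep('orange',reg(440,495,310,340)&(im[:,:,0]>150)&(im[:,:,1]<140))
rep('head',reg(440,495,190,229)&(w[:,:,2]>10))
# rest by colour+height
R=reg(215,360,230,300)&(w[:,:,2]>2.5)
rep('rest>2.5',R); rep('fork',reg(215,360,230,300)&(w[:,:,2]>25))
bright=reg(222,355,232,298)&(im.min(2)>125); rep('bright',bright)
f=d['img'][215:345,215:495]
a=cv2.resize(d['img'][230:300,220:360],None,fx=5,fy=5); b=cv2.resize(d['img'][185:340,440:500],None,fx=3.8,fy=3.8)
print(a.shape,b.shape); c=np.zeros((max(a.shape[0],0),a.shape[1],3),np.uint8); c[:]=a
cv2.imwrite('pics/c1.png',c[:,:,::-1])
E
python3 m.py
```

```text
brush 1962 med [ 523.8 -346.4   28.8] rect [ 516.9 -353.1] [ 62.2 350.1] 87.78
  box [[341.0, -377.0], [691.0, -391.0], [693.0, -329.0], [343.0, -315.0]] z pct [18.6 28.8 38.3 40.6]
handle 999 med [ 446.2 -343.    35.3] rect [ 469.6 -345.8] [ 32.  253.2] 85.91
  box [[342.0, -353.0], [595.0, -371.0], [597.0, -339.0], [344.0, -321.0]] z pct [28.8 35.3 39.1 41. ]
line [ 9.9747020e-01 -7.1085706e-02  4.4980850e+02 -3.4336298e+02]
red 21 med [ 520.7 -361.9   36. ] rect [ 521.7 -361.9] [ 7.4 18.5] 88.34
  box [[512.0, -365.0], [531.0, -366.0], [531.0, -358.0], [513.0, -358.0]] z pct [33.1 36.  38.3 38.8]
orange 41 med [ 348.8 -340.6   34.9] rect [ 347.7 -338.4] [29.2  8. ] 87.98
  box [[343.0, -353.0], [351.0, -353.0], [352.0, -324.0], [344.0, -324.0]] z pct [31.2 34.9 39.1 41. ]
head 724 med [ 651.  -356.5   24.8] rect [ 648.  -358.2] [62.2 87.8] 87.78
  box [[603.0, -388.0], [691.0, -391.0], [693.0, -329.0], [605.0, -325.0]] z pct [19.5 24.8 28.8 30.5]
rest>2.5 3577 med [523.  120.6   4.4] rect [525.  120.8] [392.3 188.2] 88.33
  box [[425.0, -73.0], [613.0, -78.0], [625.0, 314.0], [437.0, 320.0]] z pct [ 2.7  4.4  8.5 44.1]
fork 36 med [492.3 248.3  44.4] rect [491.8 248. ] [50.6  5.4] 15.62
  box [[467.0, 244.0], [468.0, 239.0], [517.0, 252.0], [515.0, 257.0]] z pct [25.8 44.4 57.4 59.1]
bright 1378 med [517.3 132.2   3.8] rect [525.6 118.1] [ 82.6 310.7] 13.51
  box [[449.0, 259.0], [522.0, -43.0], [602.0, -23.0], [529.0, 279.0]] z pct [-0.4  3.8  7.8 17. ]
(350, 700, 3) (589, 228, 3)
```

View pics/c1.png

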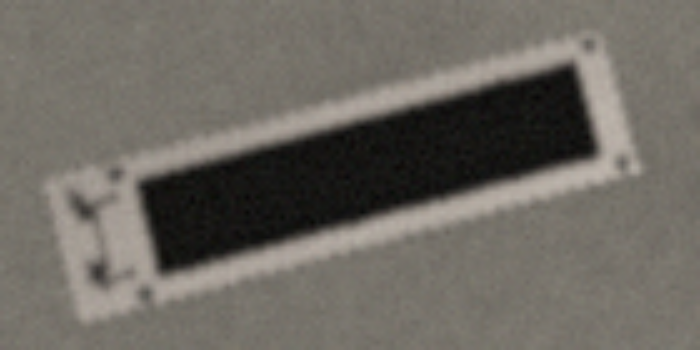

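The rest is consistent: the plate measures 311 x 83 at yaw 103.5°, putting its origin near (494,249). The brush is at about (482.5,-346) with yaw about -4°, and its length and height match. Next I write a small planner that works out tool-frame steps.

```bash
cat > p.py <<'E'
import sys
from h import *
from scipy.spatial.transform import Rotation as Ro
def plan(pos,yaw,n=None):
    """target TCP (mm), yaw (deg) of brush axis; tool x down, jaw (tool y) across; prints dr total then tool-frame shift after the turn"""
    o=ctrl.get_obs(); R=Ro.from_rotvec(o['orientation']); q=o['qpos']
    for flip in (0,180):
        a=np.radians(yaw+90+flip); y=np.array([np.cos(a),np.sin(a),0]); x=np.array([0,0,-1.]); T=Ro.from_matrix(np.c_[x,y,np.cross(x,y)])
        dr=(R.inv()*T).as_rotvec(); d=T.inv().apply(np.array(pos)-o['ee_pos'])/10
        print('flip',flip,'dr',dr.round(4),'shift cm',d.round(3),'|d|',np.linalg.norm(d).round(2))
    print('t',round(o['t'],2),'pos',o['ee_pos'].round(1),'q',q.round(3),'F',o['ft_force'].round(1),'w',round(o['width'],1),'axes\n',R.as_matrix().round(4))
if __name__=='__main__':
    a=[float(s) for s in sys.argv[1:]]; plan(a[:3],a[3])
E
python3 p.py 482.5 -346 200 -4.1; python3 p.py 517 150 200 103.5
```

```text
flip 0 dr [-3.101e-01 -2.000e-04  1.100e-03] shift cm [  3.008 -90.542  31.538] |d| 95.92
flip 180 dr [2.8314e+00 1.6000e-03 3.0000e-04] shift cm [  3.008  90.542 -31.538] |d| 95.92
t 0.15 pos [232.7 579.7 230.1] q [ 1.17   0.424  1.63  -0.     1.089 -0.019] F [-0.2  0.2  0.8] w 87.8 axes
 [[-4.000e-04  3.725e-01  9.280e-01]
 [-1.100e-03  9.280e-01 -3.725e-01]
 [-1.000e+00 -1.200e-03 -0.000e+00]]
flip 0 dr [-2.1881e+00 -1.3000e-03  6.0000e-04] shift cm [  3.008 -17.618 -48.416] |d| 51.61
flip 180 dr [9.535e-01 5.000e-04 1.100e-03] shift cm [ 3.008 17.618 48.416] |d| 51.61
t 0.15 pos [232.7 579.7 230.1] q [ 1.17   0.424  1.63  -0.     1.089 -0.019] F [-0.2  0.2  0.8] w 87.8 axes
 [[-4.000e-04  3.725e-01  9.280e-01]
 [-1.100e-03  9.280e-01 -3.725e-01]
 [-1.000e+00 -1.200e-03 -0.000e+00]]
```

>>> apply_moves --increments '[{"gripper": 100,"delta_pos": [0,-2.285,2.088],"dr": [0,0,0]},{"gripper": 100,"delta_pos": [0,-2.285,2.088],"dr": [0,0,0]},{"gripper": 100,"delta_pos": [0,-2.285,2.088],"dr": [0,0,0]},{"gripper": 100,"delta_pos": [0,-2.285,2.088],"dr": [0,0,0]},{"gripper": 100,"delta_pos": [0,-2.285,2.088],"dr": [0,0,0]}]'

```text
t: 0.57
ee_pos: [287.2, 433.6, 230.4]
orientation: [0.299, 1.55, -0.3]
ft_force: [0.2, -0.3, 0.4]
width: 87.4
```

>>> apply_moves --increments '[{"gripper": 100,"delta_pos": [0,-2.285,2.088],"dr": [0,0,0]},{"gripper": 100,"delta_pos": [0,-2.285,2.088],"dr": [0,0,0]},{"gripper": 100,"delta_pos": [0,-2.285,2.088],"dr": [0,0,0]},{"gripper": 100,"delta_pos": [0,-2.285,2.088],"dr": [0,0,0]},{"gripper": 100,"delta_pos": [0,-2.285,2.088],"dr": [0,0,0]}]'

```text
t: 0.98
ee_pos: [341.6, 288.7, 230.6]
orientation: [0.299, 1.55, -0.299]
ft_force: [0.9, 0.2, 1.0]
width: 88.0
```

>>> apply_moves --increments '[{"gripper": 100,"delta_pos": [0,-2.285,2.088],"dr": [0,0,0]},{"gripper": 100,"delta_pos": [0,-2.285,2.088],"dr": [0,0,0]},{"gripper": 100,"delta_pos": [0,-2.285,2.088],"dr": [0,0,0]},{"gripper": 100,"delta_pos": [0,-2.285,2.088],"dr": [0,0,0]},{"gripper": 100,"delta_pos": [0,-2.285,2.088],"dr": [0,0,0]}]'

```text
t: 1.4
ee_pos: [395.9, 143.7, 230.7]
orientation: [0.299, 1.55, -0.299]
ft_force: [1.1, -0.2, -0.6]
width: 87.9
```

>>> apply_moves --increments '[{"gripper": 100,"delta_pos": [0,-2.285,2.088],"dr": [0,0,0]},{"gripper": 100,"delta_pos": [0,-2.285,2.088],"dr": [0,0,0]},{"gripper": 100,"delta_pos": [0,-2.285,2.088],"dr": [0,0,0]},{"gripper": 100,"delta_pos": [0,-2.285,2.088],"dr": [0,0,0]},{"gripper": 100,"delta_pos": [0,-2.285,2.088],"dr": [0,0,0]}]'

```text
t: 1.82
ee_pos: [450.2, -1.3, 230.7]
orientation: [0.3, 1.55, -0.3]
ft_force: [0.0, 0.8, 0.9]
width: 87.9
```

>>> apply_moves --increments '[{"gripper": 100,"delta_pos": [0,0,0],"dr": [0.11326,0,0]},{"gripper": 100,"delta_pos": [0,0,0],"dr": [0.11326,0,0]},{"gripper": 100,"delta_pos": [0,0,0],"dr": [0.11326,0,0]},{"gripper": 100,"delta_pos": [0,0,0],"dr": [0.11326,0,0]},{"gripper": 100,"delta_pos": [0,0,0],"dr": [0.11326,0,0]}]'

```text
t: 2.23
ee_pos: [449.9, 0.1, 230.5]
orientation: [0.744, 1.44, -0.744]
ft_force: [0.3, -0.0, -0.8]
width: 88.3
```

>>> apply_moves --increments '[{"gripper": 100,"delta_pos": [0,0,0],"dr": [0.11326,0,0]},{"gripper": 100,"delta_pos": [0,0,0],"dr": [0.11326,0,0]},{"gripper": 100,"delta_pos": [0,0,0],"dr": [0.11326,0,0]},{"gripper": 100,"delta_pos": [0,0,0],"dr": [0.11326,0,0]},{"gripper": 100,"delta_pos": [0,0,0],"dr": [0.11326,0,0]}]'

```text
t: 2.65
ee_pos: [449.9, 0.3, 230.5]
orientation: [1.171, 1.233, -1.172]
ft_force: [0.1, 1.0, -0.1]
width: 87.4
```

>>> apply_moves --increments '[{"gripper": 100,"delta_pos": [0,0,0],"dr": [0.11326,0,0]},{"gripper": 100,"delta_pos": [0,0,0],"dr": [0.11326,0,0]},{"gripper": 100,"delta_pos": [0,0,0],"dr": [0.11326,0,0]},{"gripper": 100,"delta_pos": [0,0,0],"dr": [0.11326,0,0]},{"gripper": 100,"delta_pos": [0,0,0],"dr": [0.11326,0,0]}]'

```text
t: 3.07
ee_pos: [449.9, 0.3, 230.5]
orientation: [1.578, 0.92, -1.578]
ft_force: [-0.9, 0.3, -0.6]
width: 88.1
```

>>> apply_moves --increments '[{"gripper": 100,"delta_pos": [0,0,0],"dr": [0.11326,0,0]},{"gripper": 100,"delta_pos": [0,0,0],"dr": [0.11326,0,0]},{"gripper": 100,"delta_pos": [0,0,0],"dr": [0.11326,0,0]},{"gripper": 100,"delta_pos": [0,0,0],"dr": [0.11326,0,0]},{"gripper": 100,"delta_pos": [0,0,0],"dr": [0.11326,0,0]}]'

```text
t: 3.48
ee_pos: [449.9, 0.3, 230.6]
orientation: [1.948, 0.486, -1.948]
ft_force: [-0.7, -1.0, -0.7]
width: 87.5
```

>>> apply_moves --increments '[{"gripper": 100,"delta_pos": [0,0,0],"dr": [0.11326,0,0]},{"gripper": 100,"delta_pos": [0,0,0],"dr": [0.11326,0,0]},{"gripper": 100,"delta_pos": [0,0,0],"dr": [0.11326,0,0]},{"gripper": 100,"delta_pos": [0,0,0],"dr": [0.11326,0,0]},{"gripper": 100,"delta_pos": [0,0,0],"dr": [0.11326,0,0]}]'

```text
t: 3.9
ee_pos: [449.9, 0.3, 230.6]
orientation: [-2.182, 0.084, 2.182]
ft_force: [-0.2, -0.7, 0.1]
width: 87.9
```

```bash
python3 p.py 482.5 -346 150 -4.1
```

```text
flip 0 dr [ 3.1358e+00 -0.0000e+00 -5.0000e-04] shift cm [  8.057 -34.309   5.724] |d| 35.7
flip 180 dr [-0.0058  0.0003 -0.    ] shift cm [ 8.057 34.309 -5.724] |d| 35.7
t 3.9 pos [4.499e+02 3.000e-01 2.306e+02] q [-0.026  0.163  2.002  0.     0.977  1.622] F [-0.2 -0.7  0.1] w 87.9 axes
 [[-3.00e-04 -7.72e-02 -9.97e-01]
 [ 0.00e+00 -9.97e-01  7.72e-02]
 [-1.00e+00  0.00e+00  3.00e-04]]
```

>>> apply_moves --increments '[{"gripper": 100,"delta_pos": [0.537,2.287,-0.382],"dr": [0,0,0]},{"gripper": 100,"delta_pos": [0.537,2.287,-0.382],"dr": [0,0,0]},{"gripper": 100,"delta_pos": [0.537,2.287,-0.382],"dr": [0,0,0]},{"gripper": 100,"delta_pos": [0.537,2.287,-0.382],"dr": [0,0,0]},{"gripper": 100,"delta_pos": [0.537,2.287,-0.382],"dr": [0,0,0]}]'

```text
t: 4.32
ee_pos: [460.8, -116.1, 203.5]
orientation: [-2.185, 0.078, 2.185]
ft_force: [-0.2, 0.1, -0.0]
width: 88.1
```

>>> apply_moves --increments '[{"gripper": 100,"delta_pos": [0.537,2.287,-0.382],"dr": [0,0,0]},{"gripper": 100,"delta_pos": [0.537,2.287,-0.382],"dr": [0,0,0]},{"gripper": 100,"delta_pos": [0.537,2.287,-0.382],"dr": [0,0,0]},{"gripper": 100,"delta_pos": [0.537,2.287,-0.382],"dr": [0,0,0]},{"gripper": 100,"delta_pos": [0.537,2.287,-0.382],"dr": [0,0,0]}]'

```text
t: 4.73
ee_pos: [471.6, -231.6, 176.6]
orientation: [-2.184, 0.078, 2.185]
ft_force: [-0.2, -0.4, 0.3]
width: 88.1
```

>>> apply_moves --increments '[{"gripper": 100,"delta_pos": [0.537,2.287,-0.382],"dr": [0,0,0]},{"gripper": 100,"delta_pos": [0.537,2.287,-0.382],"dr": [0,0,0]},{"gripper": 100,"delta_pos": [0.537,2.287,-0.382],"dr": [0,0,0]},{"gripper": 100,"delta_pos": [0.537,2.287,-0.382],"dr": [0,0,0]},{"gripper": 100,"delta_pos": [0.537,2.287,-0.382],"dr": [0,0,0]}]'

```text
t: 5.15
ee_pos: [482.5, -347.0, 149.6]
orientation: [-2.184, 0.078, 2.185]
ft_force: [0.2, 0.4, -0.2]
width: 87.7
```

Run:
```python
from h import *
d=snap('wrist','w1'); w=world(d); np.save('pics/w1w.npy',w)
g=ctrl.get_obs(); print(g['ee_pos'].round(1), g['orientation'].round(3))
m=(w[:,:,2]>31)&(w[:,:,2]<42); p=w[m]; print(len(p)); 
r=cv2.minAreaRect(p[:,:2].astype(np.float32)); print(r, cv2.boxPoints(r).round(0).tolist())
im=d['img'].astype(int); m2=(im[:,:,0]>120)&(im[:,:,1]<70)&(im[:,:,2]<70)&(w[:,:,2]<45); print('red',np.nanmedian(w[m2],0),np.nanmin(w[m2],0),np.nanmax(w[m2],0),m2.sum())
```

```text
[ 483.  -350.6  149. ] [-2.186  0.082  2.184]
7612
((501.2574462890625, -396.643798828125), (154.29078674316406, 322.3935852050781), 46.23637771606445) [[331.0, -341.0], [564.0, -564.0], [671.0, -452.0], [438.0, -229.0]]
red [ 521.92602538 -363.13467661   37.09428489] [ 352.39844138 -371.03448835   25.18076016] [ 532.80048595 -354.71823718   39.56300102] 361
```

View pics/w1.png

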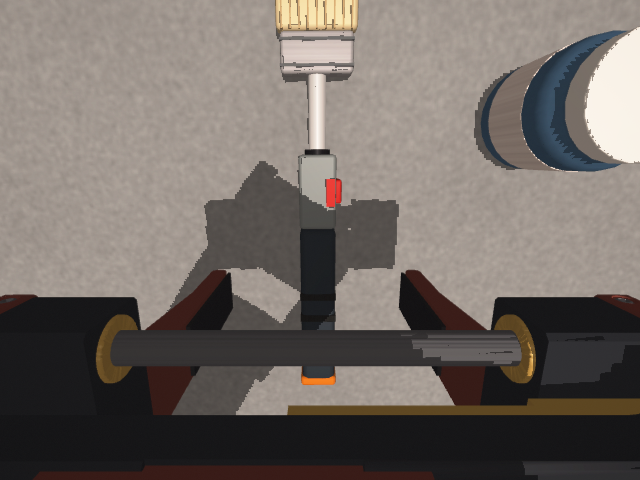

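The wrist view shows the brush straight below: handle along u≈318, red button at (334,192), and the tube leaving the front at (317,152). Now I fit the handle line exactly.

```bash
python3 - <<'E'
from h import *
w=np.load('pics/w1w.npy'); v,u=np.mgrid[0:480,0:640]
for n,(v0,v1,lo,hi) in dict(handle=(160,285,32,42),tube=(85,145,18,32)).items():
    p=[]
    for r in range(v0,v1,3):
        q=w[r,285:330 if n=='handle' else 350]; q=q[(q[:,2]>lo)&(q[:,2]<hi)]
        if len(q)>3: p.append(np.r_[(q[:,:2].min(0)+q[:,:2].max(0))/2,q[:,1].min(),q[:,1].max(),q[:,2].mean()])
    p=np.array(p); print(n,len(p)); print(p[::6].round(1)); k=np.polyfit(p[:,0],p[:,1],1); print('slope deg',np.degrees(np.arctan(k[0])),'y@522',np.polyval(k,522),'y@482',np.polyval(k,482))
q=w[140:165,310]; print(q.round(1)[::2]); q=w[365:390,310]; print(q.round(1)[::2])
E
python3 p.py 482.5 -346 12 -4.1
```

```text
handle 42
[[ 548.2 -350.1 -361.8 -338.3   36.7]
 [ 534.4 -349.2 -361.1 -337.3   36.7]
 [ 520.1 -348.  -360.1 -335.9   36.9]
 [ 505.7 -347.4 -359.2 -335.7   36.7]
 [ 490.3 -346.7 -358.3 -335.1   35.8]
 [ 475.1 -345.1 -357.4 -332.9   36.5]
 [ 459.4 -344.4 -356.4 -332.5   36.9]]
slope deg -3.5533196548771575 y@522 -348.3367199167981 y@482 -345.85284958134145
tube 20
[[ 604.8 -356.1 -362.8 -349.5   24.3]
 [ 591.9 -355.2 -361.9 -348.5   24.1]
 [ 578.2 -354.7 -361.1 -348.3   24.1]
 [ 564.5 -353.7 -360.2 -347.2   24.2]]
slope deg -3.336598067284067 y@522 -351.32937798543117 y@482 -348.99735633301844
[[ 564.1 -348.    23.6]
 [ 562.5 -347.9   23.1]
 [ 561.  -347.7   22.9]
 [ 559.4 -347.6   23.8]
 [ 557.9 -347.5   23.1]
 [ 556.2 -347.5   28.2]
 [ 554.6 -347.3   28.3]
 [ 553.  -347.3   32.8]
 [ 551.5 -347.2   35.6]
 [ 549.9 -347.1   37.8]
 [ 548.4 -347.    37.1]
 [ 546.9 -346.9   36.3]
 [ 545.4 -346.8   37. ]]
[[ 504.7 -347.   239.2]
 [ 363.8 -333.1   36.2]
 [ 362.1 -333.    36.8]
 [   nan    nan    nan]
 [ 357.3 -332.6   36. ]
 [ 355.8 -332.5   36.8]
 [ 353.8 -332.4   37.1]
 [ 352.  -332.2   37.5]
 [ 349.2 -332.    36.6]
 [ 347.5 -331.9   37.3]
 [ 316.3 -328.9   -0.8]
 [ 313.8 -328.8   -0.8]
 [ 312.5 -328.7    0.6]]
flip 0 dr [ 3.1401e+00 -2.6000e-03  9.0000e-04] shift cm [13.695  0.454 -0.079] |d| 13.7
flip 180 dr [-0.0015 -0.0006 -0.0016] shift cm [13.695 -0.454  0.079] |d| 13.7
t 5.2 pos [ 483.  -350.6  149. ] q [-6.470e-01  4.850e-01  1.751e+00 -1.000e-03  9.050e-01  9.970e-01] F [ 0.5 -2.7 -0.1] w 87.7 axes
 [[ 5.000e-04 -7.290e-02 -9.973e-01]
 [-1.700e-03 -9.973e-01  7.290e-02]
 [-1.000e+00  1.600e-03 -6.000e-04]]
```

>>> apply_moves --increments '[{"gripper": 100,"delta_pos": [2,0,0],"dr": [-0.0125,0,0]},{"gripper": 100,"delta_pos": [2,0,0],"dr": [0,0,0]},{"gripper": 100,"delta_pos": [2,0,0],"dr": [0,0,0]},{"gripper": 100,"delta_pos": [1,0,0],"dr": [0,0,0]},{"gripper": 100,"delta_pos": [0,0,0],"dr": [0,0,0]}]'

```text
t: 5.62
ee_pos: [481.2, -344.8, 77.8]
orientation: [-2.186, 0.062, 2.194]
ft_force: [-0.7, 0.4, 0.0]
width: 87.8
```

```bash
python3 p.py 483 -348.8 13 -3.4
```

```text
flip 0 dr [-3.1414 -0.004   0.006 ] shift cm [ 6.476 -0.389  0.201] |d| 6.49
flip 180 dr [0.0002 0.0038 0.0025] shift cm [ 6.476  0.389 -0.201] |d| 6.49
t 5.62 pos [ 481.2 -344.8   77.8] q [-0.642  0.586  1.786 -0.     0.774  0.988] F [-0.7  0.4  0. ] w 87.8 axes
 [[-0.0037 -0.0592 -0.9982]
 [ 0.0027 -0.9982  0.0591]
 [-1.     -0.0025  0.0038]]
```

>>> apply_moves --increments '[{"gripper": 100,"delta_pos": [2,0.2,-0.1],"dr": [0,0.0,0.0]},{"gripper": 100,"delta_pos": [2,0.19,-0.1],"dr": [0,0,0]},{"gripper": 100,"delta_pos": [1.5,0,0],"dr": [0,0,0]},{"gripper": 100,"delta_pos": [0.9,0,0],"dr": [0,0,0]},{"gripper": 100,"delta_pos": [0,0,0],"dr": [0,0,0]}]'

```text
t: 6.03
ee_pos: [483.9, -349.4, 15.2]
orientation: [-2.189, 0.063, 2.193]
ft_force: [-0.9, -0.1, 0.3]
width: 87.7
```

>>> apply_moves --increments '[{"gripper": 20,"delta_pos": [0,0,0],"dr": [0,0,0]},{"gripper": 0,"delta_pos": [0,0,0],"dr": [0,0,0]},{"gripper": 0,"delta_pos": [0,0,0],"dr": [0,0,0]},{"gripper": 0,"delta_pos": [0,0,0],"dr": [0,0,0]},{"gripper": 0,"delta_pos": [0,0,0],"dr": [0,0,0]}]'

```text
t: 6.45
ee_pos: [484.8, -350.3, 16.9]
orientation: [-2.193, 0.066, 2.191]
ft_force: [0.7, 0.5, -1.0]
width: 58.2
```

>>> apply_moves --increments '[{"gripper": 0,"delta_pos": [0,0,0],"dr": [0,0,0]},{"gripper": 0,"delta_pos": [0,0,0],"dr": [0,0,0]},{"gripper": 0,"delta_pos": [0,0,0],"dr": [0,0,0]},{"gripper": 0,"delta_pos": [0,0,0],"dr": [0,0,0]},{"gripper": 0,"delta_pos": [0,0,0],"dr": [0,0,0]}]'

```text
t: 6.87
ee_pos: [484.4, -349.9, 16.1]
orientation: [-2.191, 0.065, 2.191]
ft_force: [0.8, -0.1, 1.9]
width: 29.9
```

```bash
python3 p.py 483 -348.8 13 -3.4
```

```text
flip 0 dr [-3.1415e+00 -3.0000e-04  2.0000e-04] shift cm [ 0.314  0.098 -0.147] |d| 0.36
flip 180 dr [0.0001 0.0001 0.0002] shift cm [ 0.314 -0.098  0.147] |d| 0.36
t 6.87 pos [ 484.4 -349.9   16.1] q [-0.645  0.69   1.785  0.     0.667  0.984] F [ 0.8 -0.1  1.9] w 29.9 axes
 [[-1.000e-04 -5.920e-02 -9.982e-01]
 [ 2.000e-04 -9.982e-01  5.920e-02]
 [-1.000e+00 -2.000e-04  1.000e-04]]
```

>>> apply_moves --increments '[{"gripper": 0,"delta_pos": [-0.8,0,0],"dr": [0,0,0]},{"gripper": 0,"delta_pos": [-1.5,0,0],"dr": [0,0,0]},{"gripper": 0,"delta_pos": [-2,0,0],"dr": [0,0,0]},{"gripper": 0,"delta_pos": [-2,0,0],"dr": [0,0,0]},{"gripper": 0,"delta_pos": [-2,0,0],"dr": [0,0,0]}]'

```text
t: 7.28
ee_pos: [483.9, -349.7, 99.9]
orientation: [-2.19, 0.064, 2.192]
ft_force: [0.6, -0.5, -3.0]
width: 29.5
```

>>> apply_moves --increments '[{"gripper": 0,"delta_pos": [-2.2,0,0],"dr": [0,0,0]},{"gripper": 0,"delta_pos": [-2.2,0,0],"dr": [0,0,0]},{"gripper": 0,"delta_pos": [-2.2,0,0],"dr": [0,0,0]},{"gripper": 0,"delta_pos": [-2,0,0],"dr": [0,0,0]},{"gripper": 0,"delta_pos": [-1.5,0,0],"dr": [0,0,0]}]'

```text
t: 7.7
ee_pos: [484.5, -350.1, 202.2]
orientation: [-2.193, 0.066, 2.191]
ft_force: [0.6, -0.1, -1.7]
width: 29.8
```

>>> apply_moves --increments '[{"gripper": 0,"delta_pos": [0,-2.646,-0.444],"dr": [0,0,0]},{"gripper": 0,"delta_pos": [0,-2.646,-0.444],"dr": [0,0,0]},{"gripper": 0,"delta_pos": [0,-2.646,-0.444],"dr": [0,0,0]},{"gripper": 0,"delta_pos": [0,-2.646,-0.444],"dr": [0,0,0]},{"gripper": 0,"delta_pos": [0,-2.646,-0.444],"dr": [0,0,0]}]'

```text
t: 8.12
ee_pos: [514.0, -218.0, 200.3]
orientation: [-2.191, 0.065, 2.192]
ft_force: [-0.1, -0.0, -3.1]
width: 29.8
```

>>> apply_moves --increments '[{"gripper": 0,"delta_pos": [0,-2.646,-0.444],"dr": [0,0,0]},{"gripper": 0,"delta_pos": [0,-2.646,-0.444],"dr": [0,0,0]},{"gripper": 0,"delta_pos": [0,-2.646,-0.444],"dr": [0,0,0]},{"gripper": 0,"delta_pos": [0,-2.646,-0.444],"dr": [0,0,0]},{"gripper": 0,"delta_pos": [0,-2.646,-0.444],"dr": [0,0,0]}]'

```text
t: 8.53
ee_pos: [544.0, -87.1, 200.3]
orientation: [-2.191, 0.065, 2.192]
ft_force: [-0.1, -0.6, -2.6]
width: 29.7
```

>>> apply_moves --increments '[{"gripper": 0,"delta_pos": [0,-2.646,-0.444],"dr": [0,0,0]},{"gripper": 0,"delta_pos": [0,-2.646,-0.444],"dr": [0,0,0]},{"gripper": 0,"delta_pos": [0,-2.646,-0.444],"dr": [0,0,0]},{"gripper": 0,"delta_pos": [0,-2.646,-0.444],"dr": [0,0,0]},{"gripper": 0,"delta_pos": [0,-2.646,-0.444],"dr": [0,0,0]}]'

```text
t: 8.95
ee_pos: [574.0, 43.6, 200.2]
orientation: [-2.191, 0.065, 2.192]
ft_force: [-1.0, -1.5, -2.0]
width: 30.0
```

>>> apply_moves --increments '[{"gripper": 0,"delta_pos": [0,-2.646,-0.444],"dr": [0,0,0]},{"gripper": 0,"delta_pos": [0,-2.646,-0.444],"dr": [0,0,0]},{"gripper": 0,"delta_pos": [0,-2.646,-0.444],"dr": [0,0,0]},{"gripper": 0,"delta_pos": [0,-2.646,-0.444],"dr": [0,0,0]},{"gripper": 0,"delta_pos": [0,-2.646,-0.444],"dr": [0,0,0]}]'

```text
t: 9.37
ee_pos: [604.0, 174.2, 200.2]
orientation: [-2.191, 0.065, 2.192]
ft_force: [0.8, 0.3, -3.5]
width: 29.5
```

>>> apply_moves --increments '[{"gripper": 0,"delta_pos": [0,0,0],"dr": [-0.0933,0,0]},{"gripper": 0,"delta_pos": [0,0,0],"dr": [-0.0933,0,0]},{"gripper": 0,"delta_pos": [0,0,0],"dr": [-0.0933,0,0]},{"gripper": 0,"delta_pos": [0,0,0],"dr": [-0.0933,0,0]},{"gripper": 0,"delta_pos": [0,0,0],"dr": [-0.0933,0,0]}]'

```text
t: 9.78
ee_pos: [603.8, 173.0, 200.1]
orientation: [1.993, 0.417, -1.995]
ft_force: [-1.3, 0.0, -2.3]
width: 29.8
```

>>> apply_moves --increments '[{"gripper": 0,"delta_pos": [0,0,0],"dr": [-0.0933,0,0]},{"gripper": 0,"delta_pos": [0,0,0],"dr": [-0.0933,0,0]},{"gripper": 0,"delta_pos": [0,0,0],"dr": [-0.0933,0,0]},{"gripper": 0,"delta_pos": [0,0,0],"dr": [-0.0933,0,0]},{"gripper": 0,"delta_pos": [0,0,0],"dr": [-0.0933,0,0]}]'

```text
t: 10.2
ee_pos: [603.8, 172.9, 200.1]
orientation: [1.697, 0.798, -1.699]
ft_force: [0.1, 0.8, -2.3]
width: 30.0
```

>>> apply_moves --increments '[{"gripper": 0,"delta_pos": [0,0,0],"dr": [-0.0933,0,0]},{"gripper": 0,"delta_pos": [0,0,0],"dr": [-0.0933,0,0]},{"gripper": 0,"delta_pos": [0,0,0],"dr": [-0.0933,0,0]},{"gripper": 0,"delta_pos": [0,0,0],"dr": [-0.0933,0,0]},{"gripper": 0,"delta_pos": [0,0,0],"dr": [-0.0933,0,0]}]'

```text
t: 10.62
ee_pos: [603.9, 172.9, 200.1]
orientation: [1.373, 1.094, -1.374]
ft_force: [0.4, 0.3, -2.8]
width: 29.7
```

>>> apply_moves --increments '[{"gripper": 0,"delta_pos": [0,0,0],"dr": [-0.0933,0,0]},{"gripper": 0,"delta_pos": [0,0,0],"dr": [-0.0933,0,0]},{"gripper": 0,"delta_pos": [0,0,0],"dr": [-0.0933,0,0]},{"gripper": 0,"delta_pos": [0,0,0],"dr": [-0.0933,0,0]},{"gripper": 0,"delta_pos": [0,0,0],"dr": [-0.0933,0,0]}]'

```text
t: 11.03
ee_pos: [603.9, 172.9, 200.1]
orientation: [1.03, 1.314, -1.031]
ft_force: [-0.1, -0.5, -2.6]
width: 29.8
```

>>> apply_moves --increments '[{"gripper": 0,"delta_pos": [0,0,0],"dr": [0,0,0]},{"gripper": 0,"delta_pos": [0,0,0],"dr": [0,0,0]},{"gripper": 0,"delta_pos": [0,0,0],"dr": [0,0,0]},{"gripper": 0,"delta_pos": [0,0,0],"dr": [0,0,0]},{"gripper": 0,"delta_pos": [0,0,0],"dr": [0,0,0]}]'

```text
t: 11.45
ee_pos: [604.3, 173.0, 200.2]
orientation: [1.034, 1.311, -1.035]
ft_force: [0.2, 0.1, -3.0]
width: 29.6
```

```bash
python3 p.py 516.9 152 100 103.5
python3 - <<'E'
from h import *
d=snap('wrist','w2'); w=world(d); np.save('pics/w2w.npy',w)
E
```

```text
flip 0 dr [3.1407e+00 1.0000e-04 0.0000e+00] shift cm [ 1.0015e+01  8.9930e+00 -4.0000e-03] |d| 13.46
flip 180 dr [-0.0009 -0.      0.0001] shift cm [ 1.0015e+01 -8.9930e+00  4.0000e-03] |d| 13.46
t 11.45 pos [604.3 173.  200.2] q [0.26  0.463 1.645 0.    1.034 0.025] F [ 0.2  0.1 -3. ] w 29.6 axes
 [[-1.000e-04  9.726e-01  2.326e-01]
 [-0.000e+00  2.326e-01 -9.726e-01]
 [-1.000e+00 -1.000e-04 -0.000e+00]]
```

View pics/w2.png

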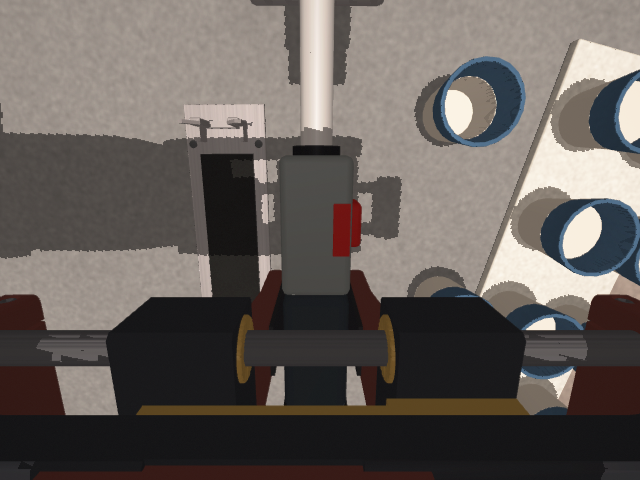

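The wrist view shows the brush held level, with its red button on the right at (345,230). The fork is clear at (180-250,120) and the cups are well away. Now I measure the fork, the plate edges and the held brush's axis.

Run:
```python
from h import *
w=np.load('pics/w2w.npy'); v,u=np.mgrid[0:480,0:640]; d=np.load('pics/w2.npz'); im=d['img'].astype(int)
ex=np.array([np.cos(np.radians(103.5)),np.sin(np.radians(103.5))]); ey=np.array([-ex[1],ex[0]]); O=np.array([494,249.2])
def loc(p): q=p[...,:2]-O; return np.stack([q@ex,q@ey,p[...,2]],-1)
L=loc(w)
m=(u>170)&(u<270)&(v>95)&(v<145)
for lo,hi in((10,30),(30,42),(42,60)):
    q=L[m&(L[...,2]>lo)&(L[...,2]<hi)]
    for s,nm in((q[:,1]>0,'left'),(q[:,1]<0,'right')):
        r=q[s]; 
        if len(r): print(lo,nm,len(r),'x',np.percentile(r[:,0],[2,50,98]).round(1),'y',np.percentile(r[:,1],[1,50,99]).round(1))
# plate edges per row using brightness/height
for a,b in((165,225),(225,290)):
  pass
P=m2=(u>180)&(u<275)&(v>150)&(v<292)&(im.max(2)<45)&(abs(L[...,2]-3)<4)
pts=[]
for r in range(165,290,5):
    c=np.where(P[r])[0]
    if len(c)>10: pts.append(np.r_[L[r,c[0],:2],L[r,c[-1],:2]])
pts=np.array(pts); 
if len(pts):
    print(pts[::5].round(1)); k=np.polyfit((pts[:,0]+pts[:,2])/2,(pts[:,1]+pts[:,3])/2,1); print('pad mid line',k,'yaw err deg',np.degrees(np.arctan(k[0])))
t=[]
for r in range(20,142,4):
    q=w[r,280:350]; q=q[(q[:,2]>190)&(q[:,2]<250)] if 0 else q[q[:,2]>150]
    if len(q)>5: t.append(np.r_[(q.min(0)+q.max(0))[:2]/2,q[:,2].max()])
t=np.array(t); print('tube',t[::6].round(1)); k=np.polyfit(t[:,1],t[:,0],1); print('brush yaw',90+np.degrees(np.arctan(-k[0])))
k2=np.polyfit(t[:,1],t[:,2],1);print('pitch deg',np.degrees(np.arctan(k2[0])))
o=ctrl.get_obs(); s=t.mean(0)[:2]-o['ee_pos'][:2]; print('tube centre rel TCP in rest axes (x,y)',s@ex,s@ey,'TCP local',loc(o['ee_pos']))
q=w[140:175,300]; print(loc(q)[::3].round(1))
```

```text
10 left 262 x [-15.8  -3.1   2.6] y [ 0.7 17.1 22.8]
10 right 179 x [-15.7  -3.7   2.6] y [-21.3 -20.   -0.2]
30 left 47 x [-3.1 -0.5  2.4] y [12.7 13.3 22.5]
30 right 26 x [-3.  -2.6  2.4] y [-21.3 -19.1 -11.1]
42 left 121 x [-3.2 -1.5  2.2] y [12.9 19.  27.1]
42 right 84 x [-3.1 -1.7  2.1] y [-25.8 -18.7 -11.2]
[[ -39.1   26.8  -39.1  -24.6]
 [ -64.5   26.4  -64.6  -25.5]
 [ -91.2   27.2  -91.   -25.4]
 [-118.5   26.9 -118.5  -25.3]
 [-146.9   26.8 -147.3  -24.9]]
pad mid line [0.00342546 1.12562797] yaw err deg 0.19626357570704445
tube [[577.1 290.  210.6]
 [579.  281.7 210.7]
 [581.1 273.6 211.1]
 [583.1 264.6 211.2]
 [585.2 255.5 211.4]
 [587.9 246.  211.5]]
brush yaw 103.5563509628634
pitch deg -0.2226114885124456
tube centre rel TCP in rest axes (x,y) 98.13429672101061 -0.7778669990142224 TCP local [-99.8445974  -89.52570222 200.14149902]
[[-1.430e+01 -7.410e+01  1.100e+00]
 [-1.720e+01 -7.400e+01 -2.000e-01]
 [-2.780e+01 -8.360e+01  2.112e+02]
 [-2.900e+01 -8.360e+01  2.110e+02]
 [-3.020e+01 -8.350e+01  2.096e+02]
 [-3.150e+01 -8.380e+01  2.180e+02]
 [-3.260e+01 -8.390e+01  2.202e+02]
 [-3.380e+01 -8.390e+01  2.199e+02]
 [-3.490e+01 -8.390e+01  2.201e+02]
 [-3.610e+01 -8.390e+01  2.208e+02]
 [-3.720e+01 -8.390e+01  2.214e+02]
 [-3.840e+01 -8.390e+01  2.208e+02]]
```

>>> apply_moves --increments '[{"gripper": 0,"delta_pos": [0,-2,0],"dr": [0,0,0]},{"gripper": 0,"delta_pos": [0,-3,0],"dr": [0,0,0]},{"gripper": 0,"delta_pos": [0.5,-2.5,0],"dr": [0,0,0]},{"gripper": 0,"delta_pos": [1.5,-1.21,0],"dr": [0,0,0]},{"gripper": 0,"delta_pos": [2.5,-0.4,0],"dr": [0,0,0]}]'

```text
t: 11.92
ee_pos: [515.2, 151.7, 156.8]
orientation: [1.036, 1.309, -1.031]
ft_force: [0.2, 0.8, -3.4]
width: 29.7
```

>>> apply_moves --increments '[{"gripper": 0,"delta_pos": [2.5,0,0],"dr": [0,0,0]},{"gripper": 0,"delta_pos": [2.5,0,0],"dr": [0,0,0]},{"gripper": 0,"delta_pos": [2,0,0],"dr": [0,0,0]},{"gripper": 0,"delta_pos": [1,0,0],"dr": [0,0,0]},{"gripper": 0,"delta_pos": [0,0,0],"dr": [0,0,0]}]'

```text
t: 12.33
ee_pos: [514.5, 151.4, 73.2]
orientation: [1.032, 1.314, -1.037]
ft_force: [-0.5, -0.7, -2.8]
width: 29.9
```

>>> apply_moves --increments '[{"gripper": 0,"delta_pos": [0,0,0],"dr": [0,0,0]},{"gripper": 0,"delta_pos": [0,0,0],"dr": [0,0,0]},{"gripper": 0,"delta_pos": [0,0,0],"dr": [0,0,0]},{"gripper": 0,"delta_pos": [0,0,0],"dr": [0,0,0]},{"gripper": 0,"delta_pos": [0,0,0],"dr": [0,0,0]}]'

```text
t: 12.75
ee_pos: [516.4, 151.9, 76.0]
orientation: [1.035, 1.311, -1.032]
ft_force: [0.3, -0.0, -2.1]
width: 30.0
```

```bash
cat > f.py <<'E'
import sys
from h import *
d=snap('wrist',sys.argv[1]); w=world(d)
ex=np.array([np.cos(np.radians(103.6)),np.sin(np.radians(103.6))]); ey=np.array([-ex[1],ex[0]]); O=np.array([493.3,248.6])
q=w[...,:2]-O; L=np.stack([q@ex,q@ey,w[...,2]],-1)
o=ctrl.get_obs(); p=o['ee_pos']; a=p[:2]-O
print('t',round(o['t'],2),'TCP local',(a@ex).round(1),(a@ey).round(1),p[2].round(1),'F',o['ft_force'].round(1),'w',round(o['width'],1))
cv2.imwrite('pics/%sc.png'%sys.argv[1],d['img'][0:320,150:490,::-1])
np.save('pics/L.npy',L)
E
python3 f.py w3
```

```text
t 12.8 TCP local -99.4 0.4 75.9 F [ 0.3  0.3 -2.4] w 29.6
```

View pics/w3c.png

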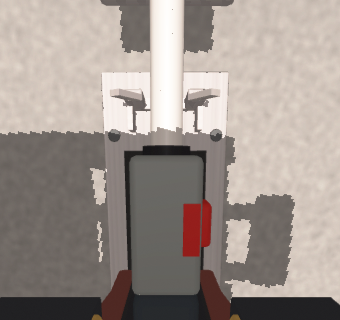

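The crop shows the tube centred over the slot: prongs at (125,95) and (203,95), tube at u≈167. Lowering now.

>>> apply_moves --increments '[{"gripper": 0,"delta_pos": [1.2,0,0],"dr": [0,0,0]},{"gripper": 0,"delta_pos": [1.5,0,0],"dr": [0,0,0]},{"gripper": 0,"delta_pos": [1.2,0,0],"dr": [0,0,0]},{"gripper": 0,"delta_pos": [0.9,0,0],"dr": [0,0,0]},{"gripper": 0,"delta_pos": [0.4,0,0],"dr": [0,0,0]}]'

```text
t: 13.22
ee_pos: [514.8, 151.4, 21.2]
orientation: [1.032, 1.313, -1.036]
ft_force: [0.2, -0.4, -2.0]
width: 29.9
```

>>> apply_moves --increments '[{"gripper": 0,"delta_pos": [0.2,0,0],"dr": [0,0,0]},{"gripper": 0,"delta_pos": [0.1,0,0],"dr": [0,0,0]},{"gripper": 0,"delta_pos": [0,0,0],"dr": [0,0,0]},{"gripper": 0,"delta_pos": [0,0,0],"dr": [0,0,0]},{"gripper": 0,"delta_pos": [0,0,0],"dr": [0,0,0]}]'

```text
t: 13.63
ee_pos: [516.2, 151.9, 20.4]
orientation: [1.034, 1.311, -1.033]
ft_force: [-0.5, -0.0, -3.1]
width: 30.0
```

```bash
python3 f.py w4
python3 - <<'E'
import numpy as np
L=np.load('pics/L.npy')
t=[]
for r in range(10,140,10):
    q=L[r,290:345]; q=q[(q[:,2]>22)&(q[:,2]<40)]
    if len(q)>5: print(r,'x %.1f ymid %.1f ztop %.1f'%(np.median(q[:,0]),(q[:,1].min()+q[:,1].max())/2,q[:,2].max()))
E
```

```text
t 13.68 TCP local -99.4 0.5 20.4 F [ 0.8 -0.1 -2.9] w 29.7
10 x 23.3 ymid -0.5 ztop 31.1
20 x 19.8 ymid -0.5 ztop 31.4
30 x 16.2 ymid -0.5 ztop 30.7
40 x 12.7 ymid -0.5 ztop 31.0
50 x 9.3 ymid -0.6 ztop 31.6
60 x 5.7 ymid -0.6 ztop 31.1
70 x 2.0 ymid -0.5 ztop 31.0
80 x -1.6 ymid -2.8 ztop 31.9
90 x -5.4 ymid -0.3 ztop 30.4
100 x -9.2 ymid -0.3 ztop 30.4
110 x -13.0 ymid -0.3 ztop 31.0
120 x -16.9 ymid -0.3 ztop 31.1
130 x -20.9 ymid -0.3 ztop 31.1
```

>>> apply_moves --increments '[{"gripper": 0,"delta_pos": [0.1,0,0],"dr": [0,0,0]},{"gripper": 0,"delta_pos": [0,0,0],"dr": [0,0,0]},{"gripper": 68,"delta_pos": [0,0,0],"dr": [0,0,0]},{"gripper": 68,"delta_pos": [0,0,0],"dr": [0,0,0]},{"gripper": 68,"delta_pos": [0,0,0],"dr": [0,0,0]}]'

```text
t: 14.1
ee_pos: [516.1, 151.8, 19.3]
orientation: [1.034, 1.311, -1.033]
ft_force: [-0.2, -0.1, 0.3]
width: 46.4
```

>>> apply_moves --increments '[{"gripper": 68,"delta_pos": [0,0,0],"dr": [0,0,0]},{"gripper": 68,"delta_pos": [0,0,0],"dr": [0,0,0]},{"gripper": 68,"delta_pos": [0,0,0],"dr": [0,0,0]},{"gripper": 68,"delta_pos": [0,0,0],"dr": [0,0,0]},{"gripper": 68,"delta_pos": [0,0,0],"dr": [0,0,0]}]'

```text
t: 14.52
ee_pos: [515.8, 151.7, 19.1]
orientation: [1.034, 1.312, -1.034]
ft_force: [0.1, -0.2, -0.3]
width: 59.3
```

```bash
python3 f.py w5
python3 - <<'E'
import numpy as np,cv2
L=np.load('pics/L.npy'); im=np.load('pics/w5.npz')['img'].astype(int)
for r in range(30,140,30):
    q=L[r,290:345]; q=q[(q[:,2]>22)&(q[:,2]<40)]
    print(r,'x %.1f ymid %.1f ztop %.1f'%(np.median(q[:,0]),(q[:,1].min()+q[:,1].max())/2,q[:,2].max()))
q=L[140:170:2,300]; print(q.round(1).tolist())
m=(im[...,0]>110)&(im[...,1]<50)&(im[...,2]<50)&(L[...,2]>20)&(L[...,2]<48)
q=L[m]; print('red',len(q),np.percentile(q,[2,50,98],axis=0).round(1))
E
```

```text
t 14.57 TCP local -99.4 0.9 19.1 F [-0.   0.4  0.6] w 59.6
30 x 15.9 ymid -0.5 ztop 30.7
60 x 5.4 ymid -0.5 ztop 30.5
90 x -5.5 ymid -0.3 ztop 30.5
120 x -17.0 ymid -0.3 ztop 31.3
[[-23.7, 7.9, 5.0], [-24.6, 7.9, 5.4], [-25.5, 8.0, 4.2], [-27.4, 6.8, 30.3], [-28.2, 6.8, 30.9], [-29.0, 6.8, 30.4], [-29.8, 6.8, 30.3], [-30.6, 6.8, 30.5], [-31.5, 6.5, 38.1], [-32.3, 6.4, 41.0], [-33.0, 6.4, 41.0], [-33.8, 6.4, 39.8], [-34.5, 6.4, 40.5], [-35.3, 6.4, 40.1], [-36.1, 6.4, 40.4]]
red 1275 [[-71.3 -19.5  30.2]
 [-60.5 -12.1  41.2]
 [-50.5  -7.4  42.7]]
```

The brush lies in the rest: handle top at 40, tube in the slot, button centre at local x = -61. Now I move to the button and squeeze it.

>>> apply_moves --increments '[{"gripper": 68,"delta_pos": [0,0.13,-0.8],"dr": [0,0,0]},{"gripper": 68,"delta_pos": [0,0,-1.5],"dr": [0,0,0]},{"gripper": 68,"delta_pos": [0,0,-1.2],"dr": [0,0,0]},{"gripper": 68,"delta_pos": [0.2,0,-0.36],"dr": [0,0,0]},{"gripper": 68,"delta_pos": [0.2,0,0],"dr": [0,0,0]}]'

```text
t: 14.98
ee_pos: [507.9, 190.8, 15.1]
orientation: [1.032, 1.312, -1.032]
ft_force: [0.6, -0.2, -0.2]
width: 59.9
```

>>> apply_moves --increments '[{"gripper": 0,"delta_pos": [0,0,0],"dr": [0,0,0]},{"gripper": 0,"delta_pos": [0,0,0],"dr": [0,0,0]},{"gripper": 0,"delta_pos": [0,0,0],"dr": [0,0,0]},{"gripper": 0,"delta_pos": [0,0,0],"dr": [0,0,0]},{"gripper": 0,"delta_pos": [0,0,0],"dr": [0,0,0]}]'

```text
t: 15.4
ee_pos: [507.9, 189.2, 15.2]
orientation: [1.034, 1.312, -1.035]
ft_force: [-3.5, -0.6, 4.9]
width: 29.9
```

>>> apply_moves --increments '[{"gripper": 0,"delta_pos": [0,0,0],"dr": [0,0,0]},{"gripper": 0,"delta_pos": [0,0,0],"dr": [0,0,0]},{"gripper": 0,"delta_pos": [0,0,0],"dr": [0,0,0]},{"gripper": 0,"delta_pos": [0,0,0],"dr": [0,0,0]},{"gripper": 0,"delta_pos": [0,0,0],"dr": [0,0,0]}]'

```text
t: 15.82
ee_pos: [508.0, 189.4, 15.2]
orientation: [1.033, 1.312, -1.034]
ft_force: [-0.4, -2.2, 1.5]
width: 29.8
```

```bash
python3 f.py w6
```

```text
t 15.87 TCP local -60.9 -0.4 15.1 F [-1.1 -2.4  2.1] w 29.6
```

View pics/w6c.png

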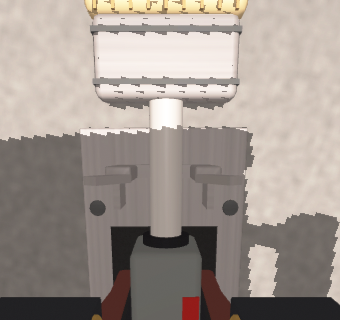

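The opening is 29.7 mm, so the button is fully in. The crop shows the handle front at (165,240) and the ferrule beyond the fork. Now I pull back.

>>> apply_moves --increments '[{"gripper": 0,"delta_pos": [0,0,0.4],"dr": [0,0,0]},{"gripper": 0,"delta_pos": [0,0,0.8],"dr": [0,0,0]},{"gripper": 0,"delta_pos": [0,0,0.8],"dr": [0,0,0]},{"gripper": 0,"delta_pos": [0,0,0.5],"dr": [0,0,0]},{"gripper": 0,"delta_pos": [0,0,0.5],"dr": [0,0,0]}]'

```text
t: 16.28
ee_pos: [515.4, 159.8, 15.2]
orientation: [1.035, 1.311, -1.034]
ft_force: [-0.8, 4.9, -0.3]
width: 29.9
```

>>> apply_moves --increments '[{"gripper": 0,"delta_pos": [0,0,0.6],"dr": [0,0,0]},{"gripper": 0,"delta_pos": [0,0,0.8],"dr": [0,0,0]},{"gripper": 0,"delta_pos": [0,0,0.8],"dr": [0,0,0]},{"gripper": 0,"delta_pos": [0,0,0.8],"dr": [0,0,0]},{"gripper": 0,"delta_pos": [0,0,0.8],"dr": [0,0,0]}]'

```text
t: 16.7
ee_pos: [524.2, 122.8, 15.2]
orientation: [1.034, 1.312, -1.034]
ft_force: [0.4, 4.7, 1.0]
width: 29.6
```

>>> apply_moves --increments '[{"gripper": 0,"delta_pos": [0,0,0.8],"dr": [0,0,0]},{"gripper": 0,"delta_pos": [0,0,0.8],"dr": [0,0,0]},{"gripper": 0,"delta_pos": [0,0,0.8],"dr": [0,0,0]},{"gripper": 0,"delta_pos": [0,0,0.8],"dr": [0,0,0]},{"gripper": 0,"delta_pos": [0,0,0.8],"dr": [0,0,0]}]'

```text
t: 17.12
ee_pos: [533.5, 83.8, 15.2]
orientation: [1.034, 1.312, -1.034]
ft_force: [-0.8, 4.5, 0.9]
width: 29.8
```

```bash
python3 f.py w7
python3 - <<'E'
import numpy as np
L=np.load('pics/L.npy')
for c in (280,300,317): print(L[0:200:6,c].round(1).tolist())
E
```

```text
t 17.17 TCP local -170.8 -0.3 15.2 F [ 0.9 -1.7  0.8] w 30.2
[[-36.0, 14.5, 4.9], [-37.7, 14.7, 3.4], [nan, nan, nan], [-42.9, 14.7, 5.0], [-45.4, 14.7, 5.4], [-47.3, 14.9, 4.0], [-49.8, 14.9, 4.7], [-52.4, 14.9, 5.2], [-54.9, 14.9, 5.5], [-57.3, 15.0, 5.5], [-59.9, 15.0, 6.2], [-62.0, 15.2, 5.0], [-64.8, 15.1, 6.3], [-67.1, 15.3, 5.1], [-69.8, 15.3, 6.1], [-72.2, 15.4, 5.8], [-74.7, 15.5, 5.2], [-77.5, 15.4, 6.6], [-79.8, 15.6, 5.1], [-82.4, 15.7, 5.0], [-85.1, 15.8, 5.1], [-87.7, 15.9, 4.6], [-90.4, 16.0, 4.5], [-93.2, 16.0, 5.0], [-95.9, 16.1, 4.7], [-98.7, 16.1, 5.6], [-101.4, 16.2, 5.0], [-104.2, 16.3, 5.4], [-107.1, 16.4, 4.4], [-109.9, 16.5, 5.0], [-112.8, 16.6, 4.7], [-115.6, 16.4, 6.6], [-118.6, 16.7, 5.4], [-121.7, 16.9, 4.2]]
[[-44.8, 4.9, 26.7], [-47.0, 4.9, 27.1], [-48.7, 5.0, 26.4], [-50.3, 5.0, 25.2], [-52.6, 5.0, 25.9], [-54.7, 5.1, 26.2], [-57.0, 5.1, 26.9], [-59.0, 5.1, 26.8], [-61.0, 5.1, 26.5], [-63.0, 5.2, 26.3], [-65.1, 5.2, 26.0], [-67.2, 5.2, 25.8], [-69.4, 5.2, 26.2], [-71.6, 5.3, 26.0], [-73.9, 5.3, 26.4], [-76.0, 5.3, 26.0], [-78.1, 5.4, 25.1], [-80.7, 5.3,
[... 358 characters left out ...]
[-48.1, -1.5, 29.9], [-50.5, -1.5, 31.1], [-52.3, -1.5, 30.7], [-54.1, -1.5, 30.4], [-55.6, -1.5, 28.9], [-57.9, -1.5, 29.8], [-60.2, -1.5, 30.7], [-62.1, -1.5, 30.3], [-64.2, -1.5, 30.4], [-65.9, -1.5, 29.0], [-68.2, -1.5, 30.0], [-70.1, -1.5, 29.1], [-72.5, -1.5, 30.3], [-74.3, -1.5, 28.7], [-76.6, -1.5, 29.3], [-78.8, -1.5, 29.6], [-81.1, -1.5, 29.6], [-83.3, -1.5, 30.0], [-85.4, -1.5, 29.0], [-87.7, -1.5, 29.4], [-90.1, -1.5, 30.8], [-92.2, -1.5, 28.7], [-94.6, -1.5, 29.8], [-96.9, -1.5, 29.3], [-99.3, -1.5, 30.3], [-101.7, -1.5, 30.6], [-104.0, -1.5, 30.1], [-106.4, -1.5, 29.9], [-108.9, -1.5, 29.6], [-111.3, -1.5, 29.7], [-113.8, -1.5, 29.9], [-116.2, -1.5, 30.4], [-118.8, -1.5, 29.3]]
```

>>> apply_moves --increments '[{"gripper": 0,"delta_pos": [0,0,0.5],"dr": [0,0,0]},{"gripper": 0,"delta_pos": [0,0,0.4],"dr": [0,0,0]},{"gripper": 0,"delta_pos": [0,0,0.3],"dr": [0,0,0]},{"gripper": 0,"delta_pos": [0,0,0.2],"dr": [0,0,0]},{"gripper": 0,"delta_pos": [0,0,0.1],"dr": [0,0,0]}]'

```text
t: 17.58
ee_pos: [536.8, 69.9, 15.1]
orientation: [1.034, 1.312, -1.034]
ft_force: [-0.5, 5.0, 1.7]
width: 29.9
```

>>> apply_moves --increments '[{"gripper": 0,"delta_pos": [0,0,0.1],"dr": [0,0,0]},{"gripper": 0,"delta_pos": [0,0,0.1],"dr": [0,0,0]},{"gripper": 0,"delta_pos": [0,0,0],"dr": [0,0,0]},{"gripper": 0,"delta_pos": [0,0,0],"dr": [0,0,0]},{"gripper": 0,"delta_pos": [0,0,0],"dr": [0,0,0]}]'

```text
t: 18.0
ee_pos: [537.3, 68.0, 15.1]
orientation: [1.033, 1.312, -1.033]
ft_force: [0.0, 2.1, 1.6]
width: 29.8
```

```bash
python3 p.py 540 68 15 103.6|grep -A1 '^t'
```

```text
t 18.0 pos [537.3  68.   15.1] q [ 0.104  0.642  1.912 -0.     0.587 -0.132] F [0.  2.1 1.6] w 29.8 axes
 [[ 1.000e-04  9.722e-01  2.340e-01]
```

>>> apply_moves --increments '[{"gripper": 0,"delta_pos": [0,0,0.1],"dr": [0,0,0]},{"gripper": 0,"delta_pos": [0,0,0.1],"dr": [0,0,0]},{"gripper": 0,"delta_pos": [0,0,0.1],"dr": [0,0,0]},{"gripper": 0,"delta_pos": [0,0,0],"dr": [0,0,0]},{"gripper": 0,"delta_pos": [0,0,0],"dr": [0,0,0]}]'

```text
t: 18.42
ee_pos: [537.6, 67.0, 15.2]
orientation: [1.035, 1.313, -1.033]
ft_force: [-3.0, 16.8, 3.2]
width: 30.3
```

>>> apply_moves --increments '[{"gripper": 0,"delta_pos": [0,0,0.1],"dr": [0,0,0]},{"gripper": 0,"delta_pos": [0,0,0.1],"dr": [0,0,0]},{"gripper": 0,"delta_pos": [0,0,0],"dr": [0,0,0]},{"gripper": 0,"delta_pos": [0,0,0],"dr": [0,0,0]},{"gripper": 0,"delta_pos": [0,0,0],"dr": [0,0,0]}]'

```text
t: 18.83
ee_pos: [537.7, 66.4, 15.2]
orientation: [1.036, 1.314, -1.033]
ft_force: [-5.1, 27.2, 3.1]
width: 29.9
```

The force jumped to 27 N at local x ≈ -187, exactly where the second stop should be. I relax the pull, then release the button.

>>> apply_moves --increments '[{"gripper": 0,"delta_pos": [0,0,-0.15],"dr": [0,0,0]},{"gripper": 0,"delta_pos": [0,0,-0.15],"dr": [0,0,0]},{"gripper": 0,"delta_pos": [0,0,0],"dr": [0,0,0]},{"gripper": 0,"delta_pos": [0,0,0],"dr": [0,0,0]},{"gripper": 68,"delta_pos": [0,0,0],"dr": [0,0,0]}]'

```text
t: 19.25
ee_pos: [538.0, 66.6, 15.2]
orientation: [1.034, 1.311, -1.033]
ft_force: [0.7, 5.6, 0.2]
width: 33.7
```

>>> apply_moves --increments '[{"gripper": 68,"delta_pos": [0,0,0],"dr": [0,0,0]},{"gripper": 68,"delta_pos": [0,0,0],"dr": [0,0,0]},{"gripper": 68,"delta_pos": [0,0,0],"dr": [0,0,0]},{"gripper": 68,"delta_pos": [0,0,0],"dr": [0,0,0]},{"gripper": 68,"delta_pos": [0,0,0],"dr": [0,0,0]}]'

```text
t: 19.67
ee_pos: [537.6, 65.8, 15.0]
orientation: [1.033, 1.312, -1.034]
ft_force: [-1.0, 0.4, 1.0]
width: 59.7
```

```bash
cat > b.py <<'E'
import sys
from h import *
exec(open('f.py').read())
im=d['img'].astype(int)
m=(im[...,0]>90)&(im[...,1]<45)&(im[...,2]<45)&(L[...,2]>15)&(L[...,2]<48)&(abs(L[...,1])<35)
q=L[m]; print('red',len(q),np.percentile(q,[2,50,98],axis=0).round(1).tolist())
q=L[130:420,300]; i=np.where((q[:-1,2]<33)&(q[1:,2]>35)&(q[1:,2]<44))[0]; print('front',q[i][:2].round(1).tolist(),q[i+1][:2].round(1).tolist())
E
python3 b.py w8
```

```text
t 19.72 TCP local -188.1 -0.1 15.0 F [-0.3  0.4 -0.2] w 59.8
red 995 [[-194.3, -18.3, 22.0], [-183.5, -11.5, 41.0], [-175.9, -5.9, 42.6]]
front [] []
```

View pics/w8c.png

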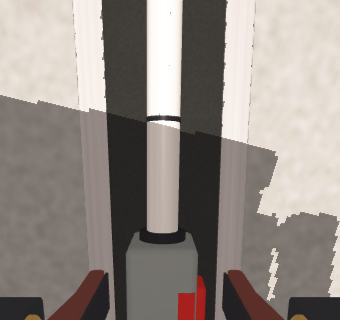

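The crop shows the long tube with a ring mark at (163,118) and the red button standing out again at (203,300). Now I grip behind the button, ease forward 12 mm and check.

>>> apply_moves --increments '[{"gripper": 68,"delta_pos": [0,0,0.5],"dr": [0,0,0]},{"gripper": 68,"delta_pos": [0,0,1.0],"dr": [0,0,0]},{"gripper": 68,"delta_pos": [0,0,0.8],"dr": [0,0,0]},{"gripper": 68,"delta_pos": [0,0,0.5],"dr": [0,0,0]},{"gripper": 68,"delta_pos": [0,0,0],"dr": [0,0,0]}]'

```text
t: 20.13
ee_pos: [544.7, 37.5, 15.2]
orientation: [1.035, 1.311, -1.035]
ft_force: [-0.5, -0.5, 0.6]
width: 59.7
```

>>> apply_moves --increments '[{"gripper": 68,"delta_pos": [0,0,0],"dr": [0,0,0]},{"gripper": 0,"delta_pos": [0,0,0],"dr": [0,0,0]},{"gripper": 0,"delta_pos": [0,0,0],"dr": [0,0,0]},{"gripper": 0,"delta_pos": [0,0,0],"dr": [0,0,0]},{"gripper": 0,"delta_pos": [0,0,0],"dr": [0,0,0]}]'

```text
t: 20.55
ee_pos: [544.2, 39.1, 15.1]
orientation: [1.033, 1.312, -1.033]
ft_force: [0.4, -0.9, 0.5]
width: 36.3
```

>>> apply_moves --increments '[{"gripper": 0,"delta_pos": [0,0,0],"dr": [0,0,0]},{"gripper": 0,"delta_pos": [0,0,0],"dr": [0,0,0]},{"gripper": 0,"delta_pos": [0,0,0],"dr": [0,0,0]},{"gripper": 0,"delta_pos": [0,0,0],"dr": [0,0,0]},{"gripper": 0,"delta_pos": [0,0,0],"dr": [0,0,0]}]'

```text
t: 20.97
ee_pos: [544.1, 39.0, 15.1]
orientation: [1.033, 1.312, -1.034]
ft_force: [-0.7, 1.4, -0.1]
width: 29.6
```

```bash
python3 b.py w9
python3 - <<'E'
import numpy as np
L=np.load('pics/L.npy')
q=L[:,317]; j=np.where((q[:,2]>37)&(q[:,2]<45))[0]; print(q[j[:4]].round(1).tolist())
E
```

```text
t 21.02 TCP local -215.7 -0.1 15.1 F [-0.8  1.9  0.4] w 29.9
red 1285 [[-196.1, -20.1, 28.8], [-185.5, -12.6, 41.2], [-175.6, -7.8, 42.7]]
front [[-156.0, 5.7, 31.2]] [[-156.2, 5.5, 35.4]]
[[-156.1, -1.3, 37.3], [-156.4, -1.3, 39.4], [-156.8, -1.3, 38.2], [-157.1, -1.3, 40.5]]
```

Handle front at -156 puts the ferrule-to-handle gap at 159 mm, about 160 expected at full length. The button is 20 mm off the axis, so it is out. Ease forward and lift.

>>> apply_moves --increments '[{"gripper": 0,"delta_pos": [0,0,-0.3],"dr": [0,0,0]},{"gripper": 0,"delta_pos": [0,0,-0.4],"dr": [0,0,0]},{"gripper": 0,"delta_pos": [0,0,-0.3],"dr": [0,0,0]},{"gripper": 0,"delta_pos": [0,0,-0.3],"dr": [0,0,0]},{"gripper": 0,"delta_pos": [0,0,0],"dr": [0,0,0]}]'

```text
t: 21.43
ee_pos: [541.1, 52.2, 15.1]
orientation: [1.033, 1.312, -1.033]
ft_force: [-0.1, 0.1, -1.3]
width: 29.6
```

>>> apply_moves --increments '[{"gripper": 0,"delta_pos": [-0.2,0,0],"dr": [0,0,0]},{"gripper": 0,"delta_pos": [-0.4,0,0],"dr": [0,0,0]},{"gripper": 0,"delta_pos": [-0.5,0,0],"dr": [0,0,0]},{"gripper": 0,"delta_pos": [-0.5,0,0],"dr": [0,0,0]},{"gripper": 0,"delta_pos": [-0.4,0,0],"dr": [0,0,0]}]'

```text
t: 21.85
ee_pos: [541.5, 51.4, 35.9]
orientation: [1.034, 1.311, -1.033]
ft_force: [0.3, -0.0, -2.7]
width: 29.6
```

```bash
cat > c.py <<'E'
exec(open('f.py').read())
for r in range(5,200,20):
    q=L[r,290:345]; z=np.nanmax(q[:,2]); k=q[q[:,2]>z-8]
    print(r,'x %.1f ymid %.1f ztop %.1f'%(np.median(k[:,0]),(k[:,1].min()+k[:,1].max())/2,np.percentile(k[:,2],90)))
E
python3 c.py w10
```

```text
t 21.9 TCP local -203.0 -0.9 36.5 F [ 0.2 -0.5 -2.5] w 29.9
5 x -80.6 ymid -0.7 ztop 50.7
25 x -87.2 ymid -0.7 ztop 50.6
45 x -93.9 ymid -0.7 ztop 50.6
65 x -101.0 ymid -0.7 ztop 51.0
85 x -108.0 ymid -0.6 ztop 50.8
105 x -115.3 ymid -0.7 ztop 50.3
125 x -122.9 ymid -0.9 ztop 50.7
145 x -130.6 ymid -0.9 ztop 50.7
165 x -138.6 ymid -0.8 ztop 50.9
185 x -145.9 ymid -1.6 ztop 62.0
```

The brush came up level by 21 mm with its full weight carried and no jam. I continue the lift.

>>> apply_moves --increments '[{"gripper": 0,"delta_pos": [-0.6,0,0],"dr": [0,0,0]},{"gripper": 0,"delta_pos": [-1,0,0],"dr": [0,0,0]},{"gripper": 0,"delta_pos": [-1.2,0,0],"dr": [0,0,0]},{"gripper": 0,"delta_pos": [-1.4,0,0],"dr": [0,0,0]},{"gripper": 0,"delta_pos": [-1.5,0,0],"dr": [0,0,0]}]'

```text
t: 22.32
ee_pos: [541.2, 51.5, 93.5]
orientation: [1.034, 1.312, -1.034]
ft_force: [-0.5, 0.6, -1.5]
width: 29.8
```

>>> apply_moves --increments '[{"gripper": 0,"delta_pos": [-1.5,0,0],"dr": [0,0,0]},{"gripper": 0,"delta_pos": [-1.5,0,0],"dr": [0,0,0]},{"gripper": 0,"delta_pos": [-1.5,0,0],"dr": [0,0,0]},{"gripper": 0,"delta_pos": [-1.2,0,0],"dr": [0,0,0]},{"gripper": 0,"delta_pos": [-1,0,0],"dr": [0,0,0]}]'

```text
t: 22.73
ee_pos: [541.6, 51.5, 161.1]
orientation: [1.034, 1.31, -1.032]
ft_force: [-0.3, -0.0, -3.1]
width: 29.7
```

>>> apply_moves --increments '[{"gripper": 0,"delta_pos": [-0.6,0,0],"dr": [0,0,0]},{"gripper": 0,"delta_pos": [-0.3,0,0],"dr": [0,0,0]},{"gripper": 0,"delta_pos": [0,0,0],"dr": [0,0,0]},{"gripper": 0,"delta_pos": [0,0,0],"dr": [0,0,0]},{"gripper": 0,"delta_pos": [0,0,0],"dr": [0,0,0]}]'

```text
t: 23.15
ee_pos: [540.8, 51.5, 167.4]
orientation: [1.033, 1.313, -1.035]
ft_force: [0.0, 0.2, -2.9]
width: 29.8
```

>>> apply_moves --increments '[{"gripper": 0,"delta_pos": [0,0,0],"dr": [0,0,0]},{"gripper": 0,"delta_pos": [0,0,0],"dr": [0,0,0]},{"gripper": 0,"delta_pos": [0,0,0],"dr": [0,0,0]},{"gripper": 0,"delta_pos": [0,0,0],"dr": [0,0,0]},{"gripper": 0,"delta_pos": [0,0,0],"dr": [0,0,0]}]'

```text
t: 23.57
ee_pos: [541.2, 51.5, 168.0]
orientation: [1.033, 1.312, -1.034]
ft_force: [-0.1, -1.0, -4.1]
width: 29.9
```

```bash
python3 c.py w11
python3 - <<'E'
from h import *
snap('scene','s2')
d=snap('top','t2'); w=world(d); q=w[...,:2]-[493.3,248.6]; ex=np.array([-.2351,.972]);x=q@ex;y=q@np.array([-.972,-.2351])
m=(w[...,2]>140)&(w[...,2]<215)&(abs(y)<34)&(x>-130); p=np.c_[x[m],y[m],w[m][:,2]]; print(len(p),'head end x',np.percentile(p[:,0],[1,99]).round(1)); 
for a in range(-120,120,20):
    s=p[(p[:,0]>a)&(p[:,0]<a+20)]
    if len(s): print(a,np.median(s,0).round(1),np.ptp(s[:,1]).round(1))
E
```

```text
t 23.62 TCP local -202.9 -0.2 168.0 F [ 0.3 -0.1 -2.8] w 29.8
5 x -80.6 ymid -0.4 ztop 183.0
25 x -87.0 ymid -0.4 ztop 182.6
45 x -93.7 ymid -0.4 ztop 182.9
65 x -100.8 ymid -0.6 ztop 183.0
85 x -107.9 ymid -0.2 ztop 182.6
105 x -115.2 ymid -0.3 ztop 183.1
125 x -122.7 ymid -0.6 ztop 182.8
145 x -130.5 ymid -0.6 ztop 182.6
165 x -138.4 ymid -0.6 ztop 183.0
185 x -145.7 ymid -1.3 ztop 194.1
1265 head end x [-80.1 311. ]
-100 [-82.9  -0.4 180.1] 11.9
-80 [-70.1   1.5 180.9] 13.6
-60 [-49.6   1.3 180.3] 14.1
-40 [-30.3   1.5 180.7] 13.7
-20 [ -9.8   1.4 180.5] 13.9
0 [ 17.    2.  180.8] 54.3
20 [ 29.9   1.  183. ] 56.6
40 [ 50.5   0.6 181.9] 62.3
60 [ 70.3   2.2 181.9] 61.9
80 [ 89.    1.6 181.8] 61.6
```

View pics/s2.png

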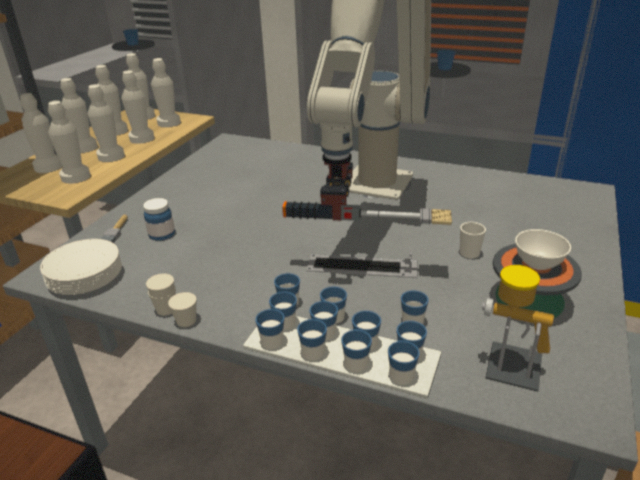

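The final scene view shows the brush extended and level in the gripper at (285-450,212), with the empty rest below it and the bystanders in place. The head starts at x≈16 and the handle front is at -144, so the full 160 mm is there.

```bash
python3 -c "
from workcell import ctrl
print(ctrl.close_job())"
```

```text
the job is handed in; nothing more can be done
None
```

The job is handed in. The brush is drawn out to the second stop, locked there, and held level in the gripper about 15 cm above the rest. No verdict came back, so the checks below are my own readings.

**What I did:**
- I laid the brush in the rest with its neck in the fork.
- I squeezed the button (opening 29.7 mm) and pulled back until the force rose to 27 N, where the second stop was expected.
- I relaxed the pull and released the button, then regripped the handle about 10 mm in front of the grip point, behind the button.
- I eased the head forward 13 mm and lifted about 153 mm, with no jam.

**Last checks, at 23.6 s:**
- **Length:** the handle front to ferrule gap is about 160 mm, which is full length.
- **Button:** before the lift it measured about 20 mm off the axis, which is fully out. I did not re-measure it in the air.
- **Level and height:** the tube top is at about 183 mm along the part the wrist camera sees; the top camera reads about 180–183 mm out to the head.
- **Grip:** opening is 29.8 mm, and the load of about 3 N matches the brush's weight.
- **Bystanders:** they look unmoved in the scene picture. I did not measure their positions.

The opening read about 0.7 mm under the stated 30.5 mm on the squeezed button. The wrist and top cameras differed by about 2 mm, which is within their calibration.

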